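# Unlatch the casting tote's gate and hold it wide

### The job

Open the gate of the green casting tote so that the hubs can be taken out: squeeze the red catch fully home between tab and lug first, holding the squeeze for half a second, and only then the yellow catch in the same way. Then take the black post handle, swing the gate outwards past its detent to about a right angle, and finish while holding the handle so that the sprung gate stays wide and still: the program ends holding, do not let go. Leave the bolt bin, the screwdriver and the loose hub where they are.

Things in the scene. Friction and masses are not known exactly. Their poses are not given: they have to be found in the camera images.
- red_pinch (a point): squeeze point of the red catch, midway between its dark fixed lug (-y side) and its red sliding tab (+y side) as they stand unsqueezed, half-way up both, 127.5 mm above the table; axes parallel to the tote's. The outer faces of lug and tab are then 19 mm either side of it along y. The two catches stand 110 mm apart along y; which of the two is at +y varies
- red_tab (a joint): travel of the red tab towards its lug (along the tote's -y), m: about 0 at rest, 0.010 squeezed fully home (then 28 mm over both outer faces). It moves against about 4 N of friction and stays where it is left. Its nose reaches over the gate and blocks the gate until the tab has moved about 0.007
- red_lug: fixed dark lug of the red catch. Lug and red tab are like upright plates, each 24 mm in x, 9 mm in y, 35 mm tall (tops 145 mm above the table), on a flat base 10 mm high. The lug's centre is at (0, -14.5, 27.5) mm in this frame, whose axes are parallel to the tote's
- yellow_pinch (a point): squeeze point of the yellow catch, midway between its dark fixed lug (-y side) and its yellow sliding tab (+y side) as they stand unsqueezed, half-way up both, 127.5 mm above the table; axes parallel to the tote's. The outer faces of lug and tab are then 19 mm either side of it along y. The two catches stand 110 mm apart along y; which of the two is at +y varies
- yellow_tab (a joint): travel of the yellow tab towards its lug (along the tote's -y), m: about 0 at rest, 0.010 squeezed fully home (then 28 mm over both outer faces). It moves against about 4 N of friction and stays where it is left. Its nose reaches over the gate and blocks the gate until the tab has moved about 0.007
- yellow_lug: fixed dark lug of the yellow catch. Lug and yellow tab are like upright plates, each 24 mm in x, 9 mm in y, 35 mm tall (tops 145 mm above the table), on a flat base 10 mm high. The lug's centre is at (0, -14.5, 27.5) mm in this frame, whose axes are parallel to the tote's
- tote: green parts tote of hub castings, fixed to the bench, 300 x 300 x 112 mm. Origin on the table under the middle of its closed gate; the tote extends along +x, its gate side faces -x, z up. An aluminium rail along y (x 10 to 50 mm, top 100 mm high) carries both catches; the gate stands just in front of it; a flat sill 8 mm high lies before the gate (x to -65 mm)
- gate_hinge (a point): point on the gate's vertical hinge axis, 50 mm above the table, at x 0, y +120 mm in the tote's frame
- gate (a joint): angle of the blue gate (240 mm wide, top 95 mm high), rad: 0 closed, growing as its free (-y) end swings outwards to the tote's -x side, clockwise from above, to a stop at 1.6. A spring pulls it shut slowly (2 N at the handle when wide). A ball detent at 0.3 to 0.7 rad adds 2 to 3 N at the handle; let go beyond it, the gate swings back and rests half open on the detent
- gate_handle: upright round black post handle, 20 mm diameter, on the front of the gate; origin on its axis at grip height, 115 mm above the table, 25 mm below its top and 34 mm above the top of the steel arm that carries it. With the gate closed it stands at x -55, y -10 mm in the tote's frame, and it turns with the gate about the hinge, 141 mm from its axis
- bolt_bin: bystander: open blue bin of bolts, 100 x 130 x 55 mm, loose; origin under its middle
- driver: bystander: yellow and black power screwdriver lying along its x, about 240 x 34 x 39 mm, loose; origin under its middle
- spare_hub: bystander: loose aluminium hub casting, 48 mm diameter, 34 mm tall; origin under its middle

How it is judged:
By the outcome, as a careful person would: the job done as asked, in the order asked, and still so for the second after the job is handed in, while the arm keeps its last pose, push and grip.
It also fails if it takes over 58 s, if anything falls off the work surface, if the arm or the gripper's body presses on something with over 40 N, if the wrist force passes 120 N, or if a joint passes its speed limit or range.

### The arm

A 6-joint arm with a two-finger parallel gripper is mounted at the origin on the work surface. World frame = base frame: x ahead of the robot, y to its left, z up, the work surface at z = 0. Lengths are in mm, angles in rad, forces in N, time in s.
With the tool pointing down it reaches from about 275 to 750 mm from the base axis. Payload 10.2 kg.
Tool frame: the origin (TCP) lies midway between the tips of the shut fingers; the grasp point (between the pads) lies 19 mm behind it; z points along the fingers, y is the line along which they close (so a half turn about z gives the same grasp; the last joint's range is limited). The gripper opens to 85 mm and grips with 20 to 120 N. Pads are 22 mm wide; open, the fingers measure 114 mm over their backs; the gripper's body (76 mm by 85 mm) begins 54 mm behind the grasp point. The pads swing forward as they close: fully open they stand 13 mm farther back than shut.
Start: joints at [0.961, 0.313, 1.498, -0, 1.331, -0.223], TCP at [198.057, 486.215, 231.294] pointing down, gripper open.
Joint ranges: [-2.94, 2.94], [-0.97, 2.17], [0.19, 2.56], [-1.23, 4.37], [0.02, 3.11], [-2.88, 2.88]. Speed limits (rad/s): [2.39, 2.39, 3.01, 3.14, 3.14, 3.14].

### API

Orientations are given as a unit quaternion [w, x, y, z].
In Python, from rig import ctrl gives the robot as it stands.
- The arm moves only by the tool send_rows, never from a script. Its argument "targets" is a list of rows, each an object with "offset": the shift along the world's x, y, z in cm, a list of three; "spin": the turn about the world's z in rad. A call has 1 to 8 rows; each row is the pose to reach, as a shift and turn from the pose commanded when the call began; what a row does not reach only later rows make up. A row lasts 1/12 s, in which the tool goes at most 41.7 mm and 7.16 degrees, less where a joint would pass 70% of its speed; a pose out of reach is approached as far as the arm can. A call with a gripper value outside its range is refused whole. "grip" is the opening, from 0 (shut) to 1 (fully open), set as the call begins (left out, the last holds). The fingers move at their own pace and stop on an object; "squeeze" is the grip in N (left out, the last holds). Time passes only in rows, so rows that repeat a pose let the fingers close. It gives the time, the measured TCP pose, the force, the opening and the grip force at its end, in the units of the state.
- ctrl.sense(): the state, without advancing time (a new reading comes with each control period).
- ctrl.capture(name): name is "scene" or "top"; returns (picture, depth): 420x560x3 uint8, red, green, blue; 420x560 float32, mm along the optical axis (not along the pixel's ray), 0 where there is no reading.
- ctrl.calibration(name): a dict with "fx", "fy", "cx", "cy" (pixels), "view" (4x4, takes a point from world to camera coordinates). Camera axes: x right, y down, z forward; pixel columns grow to the right and rows downward; lengths in mm; the calibration is good to about 2 mm. A picture is of the moment at which its call begins. calibration takes no time and is no camera call.
- ctrl.finish_job(): hands the job in; it is judged then, once.
Trained networks look in the newest picture that a camera, given by its name, has taken for a name from the list of things; names that differ only in an ending like _2 or _b are one class to them, and where a whole thing is asked for, a point or a joint stands for the part that bears it (a point fixed in the world has none). Each returns a list of dicts, best first, with "conf" (0 to 1); they miss things now and then, are a little off and sometimes report something else, mostly with a low value. They report only what shows in the picture. A call takes as long as a camera call.
- ctrl.search_frame(camera, query): "box" ([left, top, right, bottom] in pixels, round what is visible of it).
- ctrl.place_of(camera, query): "uv" ([column, row] in pixels: a listed point, or the origin of a listed thing).
The state is a dict: "time_s": time; "joints": joint angles; "dq": joint speeds; "tau": joint torques, N m; "eef_pos": TCP position; "ee_rot": TCP orientation; "force": force on the tool from outside, world axes, zero at the start; "wrist_torque": the same for the moment, N m; "grip_width": opening from 0.0 (shut) to 1.0 (fully open); "grip_force": force on a finger pad.
Only numpy, scipy, OpenCV 4.12 (cv2) and the standard library are available. Lean on these libraries where they do the work, as an engineer would, in place of code of your own. Each camera call takes 0.05 s, during which the arm holds its last target. There are 200 camera calls.

## Working session

There is one attempt and no reset: what is moved stays moved. The work goes in short steps, Python scripts to look and compute and a tool call to move; the robot and the scene stay as the last step left them, time stands still between calls to the robot, and variables do not carry over. Pictures are saved under pics/ and viewed, at most 10 in all, crops included, and the job is handed in when it is done.

Besides the shell and the picture viewer there is one more tool, called after ">>>" as name([rows], argument=value, ...), one row to a line, values as JSON. send_rows: Moves the arm, as the interface text tells. Its arguments: {"type":"object","properties":{"targets":{"type":"array"},"grip":{"type":"number"},"squeeze":{"type":"number"}},"required":["targets"]}

```bash
mkdir -p pics
cat > h.py <<'E'
import numpy as np, cv2
from rig import ctrl
def ray(cam,uv):
    c=ctrl.calibration(cam);V=np.array(c["view"]);R=V[:3,:3];t=V[:3,3]
    d=R.T@np.array([(uv[0]-c["cx"])/c["fx"],(uv[1]-c["cy"])/c["fy"],1]);return -R.T@t,d
def at_z(cam,uv,z):
    o,d=ray(cam,uv);return o+d*(z-o[2])/d[2]
def cloud(cam,depth):
    c=ctrl.calibration(cam);V=np.array(c["view"]);v,u=np.indices(depth.shape)
    P=np.stack([(u-c["cx"])/c["fx"]*depth,(v-c["cy"])/c["fy"]*depth,depth],-1)
    return (P-V[:3,3])@V[:3,:3]
def proj(cam,p):
    c=ctrl.calibration(cam);V=np.array(c["view"]);q=V[:3,:3]@p+V[:3,3]
    return [c["fx"]*q[0]/q[2]+c["cx"],c["fy"]*q[1]/q[2]+c["cy"]]
E
python3 - <<'E'
from h import *
np.set_printoptions(precision=1,suppress=True)
for n in("scene","top"):
    p,d=ctrl.capture(n);cv2.imwrite(f"pics/{n}0.png",p[...,::-1]);np.save(f"pics/{n}0.npy",d)
    for q,z in(("red_pinch",127.5),("yellow_pinch",127.5),("gate_hinge",50),("gate_handle",115),("tote",0),("bolt_bin",0),("driver",0),("spare_hub",0)):
        for r in ctrl.place_of(n,q)[:2]: print(n,q,round(r["conf"],2),np.array(r["uv"]),at_z(n,r["uv"],z))
s=ctrl.sense();print(s)
E
```

```text
scene red_pinch 0.65 [229.1 230.2] [ 696.1 -143.5  127.5]
scene red_pinch 0.25 [250.3 202.8] [ 598.7 -115.   127.5]
scene yellow_pinch 0.86 [273.4 225.9] [658.6 -39.3 127.5]
scene gate_hinge 0.97 [298.2 235.1] [616.5  17.2  50. ]
scene gate_handle 0.49 [246.6 204.4] [ 596.2 -126.3  115. ]
scene tote 0.58 [251.7 247.2] [ 648.2 -103.9    0. ]
scene bolt_bin 0.8 [156.4 244.8] [ 698.  -359.1    0. ]
scene bolt_bin 0.67 [274.5 230.8] [580.3 -56.4   0. ]
scene driver 0.82 [349.3 276.9] [683.  168.3   0. ]
scene spare_hub 0.63 [341.2 207.7] [456.9 111.8   0. ]
top red_pinch 0.94 [334.2 178.4] [ 689.1 -133.8  127.5]
top yellow_pinch 0.81 [290.  187.3] [667.4 -34.4 127.5]
top gate_hinge 0.91 [267.7 210.6] [627.7  16.9  50. ]
top gate_handle 0.74 [323.6 219.7] [ 596.6 -110.5  115. ]
top gate_handle 0.24 [226.3 282.7] [454.3 103.5 115. ]
top tote 0.55 [310.9 206.9] [647.2 -89.3   0. ]
top bolt_bin 0.87 [418.1 188.4] [ 697.4 -357.8    0. ]
top driver 0.84 [203.4 189.3] [689.2 180.6   0. ]
top spare_hub 0.73 [225.1 283. ] [457.3 118.6   0. ]
top spare_hub 0.29 [290.3 192.9] [682.4 -37.8   0. ]
{'time_s': 0.9, 'joints': array([ 1. ,  0.3,  1.5, -0. ,  1.3, -0.2]), 'dq': array([ 0.,  0., -0., -0.,  0.,  0.]), 'tau': array([  0. , -41.2, -26. ,  -0. ,   0. ,   0. ]), 'eef_pos': array([198.1, 486.2, 231.3]), 'ee_rot': array([0. , 0.2, 1. , 0. ]), 'force': array([ 0.2, -0. ,  0.5]), 'wrist_torque': array([-0., -0., -0.]), 'grip_force': 0.0, 'grip_width': 0.9984764193846946}
```

Run:
```python
import cv2
t=cv2.imread("pics/top0.png");s=cv2.imread("pics/scene0.png")
cv2.imwrite("pics/tc.png",cv2.resize(t[120:270,190:390],(800,600),interpolation=cv2.INTER_CUBIC))
cv2.imwrite("pics/sc.png",s)
```

```text
(no output)
```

View pics/tc.png

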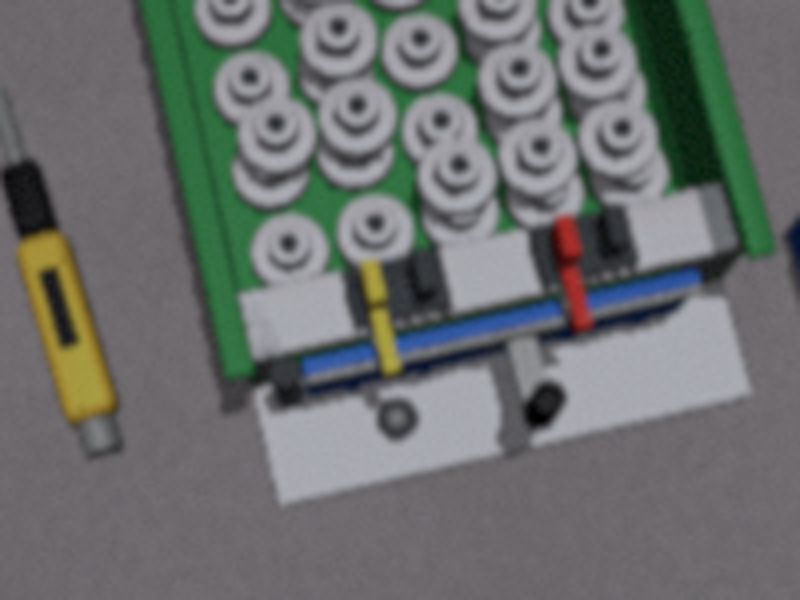

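View pics/sc.png

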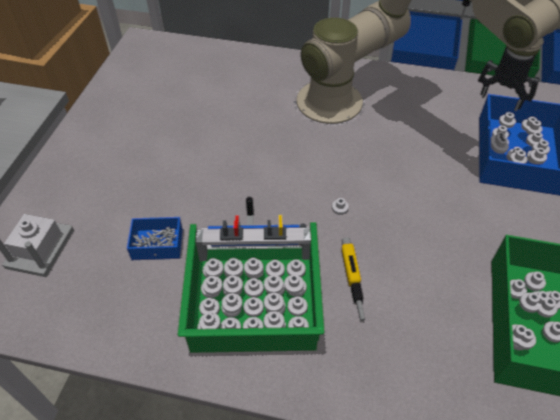

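The scene view shows the tote's gate side facing the robot. The bin is on its left at (155,238), the spare hub at (341,206) and the driver at (352,275). In the top crop, the yellow tab and its lug are at about (375,285) and (422,280), and the red pair at about (568,240) and (612,235). The handle is at (545,403), and a small grey peg stands on the sill at (397,418). The tote is yawed about +0.2 rad. Next I'll refine this with depth.

Run:
```python
from h import *
np.set_printoptions(precision=1,suppress=True)
for cam in("top","scene"):
    d=np.load(f"pics/{cam}0.npy");C=cloud(cam,d);im=cv2.imread(f"pics/{cam}0.png")
    x,y,z=C[...,0],C[...,1],C[...,2];ok=(d>0)
    near=ok&(x>550)&(x<760)&(y>-220)&(y<60)
    m=near&(z>137)&(z<152)
    n,l,st,ce=cv2.connectedComponentsWithStats(m.astype(np.uint8),connectivity=8)
    for i in range(1,n):
        if st[i,4]>=5:print(cam,"145 blob",st[i,4],ce[i],C[l==i].mean(0),"min",C[l==i].min(0),"max",C[l==i].max(0),im[l==i].mean(0))
    m=near&(z>96)&(z<104)&(im.min(-1)>120)
    P=C[m][:,:2];print(cam,"rail",m.sum(),cv2.minAreaRect(P.astype(np.float32)))
    w=ok&(x>550)&(x<1000)&(y>-260)&(y<160)&(im[...,1]>1.5*im[...,2].astype(float))&(im[...,1]>1.5*im[...,0].astype(float))&(z>106)&(z<118)
    print(cam,"rim",w.sum(),cv2.minAreaRect(C[w][:,:2].astype(np.float32)))
    b=near&(z>85)&(z<100)&(im[...,0]>1.5*im[...,2].astype(float))&(im[...,0]>110)
    if b.sum()>5: 
        P=C[b];v=cv2.fitLine(P[:,:2].astype(np.float32),cv2.DIST_HUBER,0,.01,.01).ravel();print("gate",b.sum(),v,np.arctan2(-v[0],v[1]),P.min(0),P.max(0))
d=np.load("pics/top0.npy");C=cloud("top",d);print("peg",C[220:229:2,285:294:2]);print("table z",np.median(C[300:340,300:400,2]))
```

```text
top 145 blob 52 [343.5 175.4] [ 692.1 -152.7  143.7] min [ 680.8 -158.4  137. ] max [ 704.6 -146.6  148.7] [62.4 58.6 56.5]
top 145 blob 50 [331.5 177.9] [ 685.9 -125.9  144.1] min [ 674.4 -131.6  137.8] max [ 697.4 -120.3  150.1] [ 51.3  52.9 146.3]
top 145 blob 48 [295.5 186.3] [666.1 -46.1 144.3] min [653.2 -51.8 137.2] max [678.  -40.6 148.2] [57.4 57.4 50.7]
top 145 blob 49 [283.  189.3] [658.8 -18.6 144.3] min [647.4 -25.4 137.9] max [670.7 -11.9 148. ] [ 68.8 141.9 152. ]
top 145 blob 52 [327.1 218.3] [ 595.9 -115.9  139.4] min [ 587.2 -124.8  137. ] max [ 605.5 -106.8  144.4] [61.  58.5 58.3]
top rail 1024 ((674.3607788085938, -79.01629638671875), (40.15241241455078, 273.5523376464844), 13.785172462463379)
top rim 2495 ((796.7011108398438, -54.853668212890625), (308.1937561035156, 321.8370056152344), 13.906155586242676)
gate 348 [  0.2  -1.  645.9 -92.8] -2.900029 [ 614.5 -206.4   88.2] [675.7  19.6  99.7]
scene 145 blob 36 [249.2 199.1] [ 597.5 -117.5  140.4] min [ 588.7 -126.5  137.1] max [ 606.3 -108.6  144.8] [51.6 49.9 51.8]
scene 145 blob 40 [224.5 224.5] [ 694.1 -154.4
[... 662 characters left out ...]
3.672819137573242)
gate 181 [  0.2  -1.  646.  -92.5] -2.9008791 [ 613.1 -210.6   88.1] [681.1  18.6  99.8]
peg [[[612.2 -25.    8. ]
  [611.6 -29.9  12. ]
  [611.6 -34.8  12.5]
  [611.8 -39.7  11.5]
  [612.7 -44.8   6.3]]

 [[607.1 -25.1   8.7]
  [606.7 -29.9  11.8]
  [606.6 -34.8  12.6]
  [606.1 -39.7  15.9]
  [606.8 -44.7  11.9]]

 [[602.  -25.1   9.1]
  [600.8 -29.9  17.4]
  [600.9 -34.8  17.2]
  [601.5 -39.8  13.6]
  [602.5 -44.8   7.4]]

 [[596.3 -25.1  14.4]
  [597.6 -30.1   6.3]
  [596.9 -34.9  11.1]
  [597.  -39.8  10.9]
  [597.8 -44.9   6.1]]

 [[592.1 -25.2   9.3]
  [592.  -30.1  10.1]
  [592.2 -35.    9.5]
  [591.9 -39.9  11.9]
  [593.1 -45.    3.7]]]
table z -0.40902034310568713
```

Run:
```python
from h import *
from scipy.spatial.transform import Rotation as R
s=ctrl.sense();q=s["ee_rot"];M=R.from_quat([q[1],q[2],q[3],q[0]]).as_matrix();print(M.round(3))
print("toolY yaw",np.arctan2(M[1,1],M[0,1]), "j1",s["joints"][0],"j6",s["joints"][5])
a=.24;o=np.array([647.9,-93.9]);T=np.array([[np.cos(a),-np.sin(a)],[np.sin(a),np.cos(a)]])
for n,y in(("red",-55),("yel",55)):
    print(n,o+T@[30,y], "centre -5:",o+T@[30,y-5])
print("handle",o+T@[-55,-10])
for th in np.arange(0,1.56,.15):
    c,si=np.cos(th),np.sin(th);p=np.array([0,120])+np.array([[c,si],[-si,c]])@[-55,-130];print(round(th,2),(o+T@p-(o+T@[-55,-10])).round(1))
```

```text
[[-0.926  0.377  0.   ]
 [ 0.377  0.926  0.   ]
 [-0.     0.    -1.   ]]
toolY yaw 1.1840160737230985 j1 0.9606113778234431 j6 -0.22339778638110858
red [ 690.1137837  -140.19250982] centre -5: [ 691.30229683 -145.0491997 ]
yel [663.96649479 -33.34533259] centre -5: [665.15500792 -38.20202246]
handle [ 596.85343765 -116.6870242 ]
0.0 [0. 0.]
0.15 [-20.6   4.9]
0.3 [-40.2  12.9]
0.45 [-58.4  23.7]
0.6 [-74.7  37.1]
0.75 [-88.9  52.7]
0.9 [-100.6   70.4]
1.05 [-109.6   89.5]
1.2 [-115.5  109.8]
1.35 [-118.4  130.8]
1.5 [-118.1  152. ]
```

>>> send_rows([
  {"offset": [49.3, -63.1, 0], "spin": 0.627},
  {"offset": [49.3, -63.1, 0], "spin": 0.627},
  {"offset": [49.3, -63.1, 0], "spin": 0.627},
  {"offset": [49.3, -63.1, 0], "spin": 0.627},
  {"offset": [49.3, -63.1, 0], "spin": 0.627},
  {"offset": [49.3, -63.1, 0], "spin": 0.627},
  {"offset": [49.3, -63.1, 0], "spin": 0.627},
  {"offset": [49.3, -63.1, 0], "spin": 0.627},
], grip=1)

```text
time_s: 1.57
eef_pos: [387.6, 244.3, 231.6]
ee_rot: [0.0, -0.12, 0.993, 0.0]
force: [1.4, 0.7, 0.1]
grip_width: 0.998
grip_force: 0.0
```

>>> send_rows([
  {"offset": [28.8, -36.8, 0], "spin": 0},
  {"offset": [28.8, -36.8, 0], "spin": 0},
  {"offset": [28.8, -36.8, 0], "spin": 0},
  {"offset": [28.8, -36.8, 0], "spin": 0},
  {"offset": [28.8, -36.8, 0], "spin": 0},
  {"offset": [28.8, -36.8, 0], "spin": 0},
  {"offset": [28.8, -36.8, 0], "spin": 0},
  {"offset": [28.8, -36.8, 0], "spin": 0},
])

```text
time_s: 2.23
eef_pos: [593.1, -18.4, 231.4]
ee_rot: [0.0, -0.12, 0.993, 0.0]
force: [0.9, 0.8, 0.7]
grip_width: 1.001
grip_force: 0.0
```

>>> send_rows([
  {"offset": [8.2, -10.5, 0], "spin": 0},
  {"offset": [8.2, -10.5, 0], "spin": 0},
  {"offset": [8.2, -10.5, 0], "spin": 0},
  {"offset": [8.2, -10.5, 0], "spin": 0},
  {"offset": [8.2, -10.5, 0], "spin": 0},
  {"offset": [8.2, -10.5, 0], "spin": 0},
])

```text
time_s: 2.73
eef_pos: [674.0, -121.3, 230.8]
ee_rot: [-0.0, -0.12, 0.993, 0.0]
force: [0.4, 0.2, -0.0]
grip_width: 1.0
grip_force: 0.0
```

>>> send_rows([
  {"offset": [1.73, -2.37, 0], "spin": 0},
  {"offset": [1.73, -2.37, 0], "spin": 0},
  {"offset": [1.73, -2.37, -3], "spin": 0},
  {"offset": [1.73, -2.37, -6], "spin": 0},
  {"offset": [1.73, -2.37, -6], "spin": 0},
  {"offset": [1.73, -2.37, -6], "spin": 0},
])

```text
time_s: 3.23
eef_pos: [690.9, -143.8, 171.5]
ee_rot: [-0.001, -0.12, 0.993, 0.001]
force: [-0.2, -0.3, 1.8]
grip_width: 1.003
grip_force: 0.0
```

Run:
```python
from h import *
p,d=ctrl.capture("top");cv2.imwrite("pics/t1.png",cv2.resize(p[120:270,240:440,::-1],(800,600),interpolation=cv2.INTER_CUBIC))
s=ctrl.sense();print(s["eef_pos"],s["joints"],s["force"])
```

```text
[ 691.70121125 -144.29608056  173.50706473] [-3.71024889e-01  7.73320677e-01  9.18149824e-01  5.13468865e-05
  1.44832022e+00 -2.18314348e+00] [0.42675248 0.44750017 0.8811117 ]
```

View pics/t1.png

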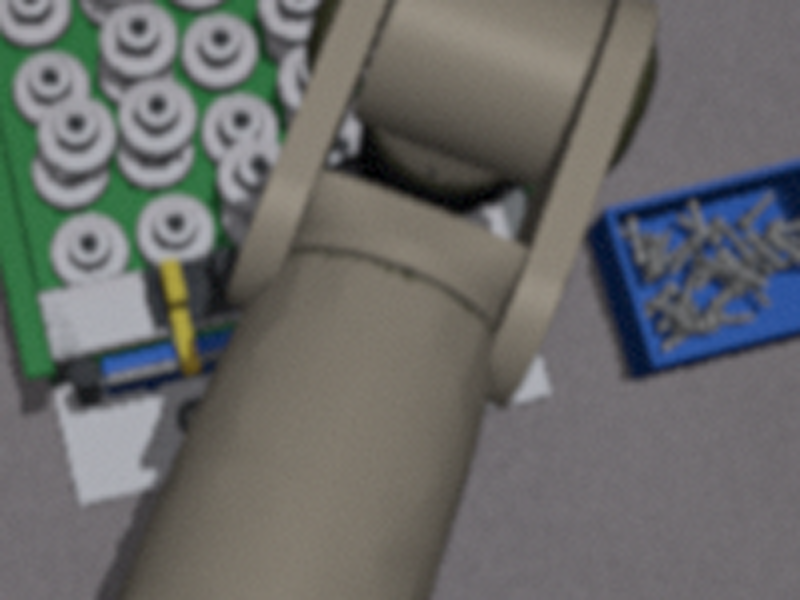

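The arm hides the red catch from the top camera, and the yellow catch and bin have not moved. The fingers are above the red catch, so I'll descend.

>>> send_rows([
  {"offset": [0, -0.05, -3], "spin": 0},
  {"offset": [0, -0.05, -5.9], "spin": 0},
  {"offset": [0, -0.05, -5.9], "spin": 0},
  {"offset": [0, -0.05, -5.9], "spin": 0},
  {"offset": [0, -0.05, -5.9], "spin": 0},
])

```text
time_s: 3.7
eef_pos: [692.7, -145.9, 115.9]
ee_rot: [0.002, -0.12, 0.993, -0.001]
force: [-0.4, 0.1, -0.0]
grip_width: 1.0
grip_force: 0.0
```

>>> send_rows([
  {"offset": [0, 0, 0], "spin": 0},
  {"offset": [0, 0, 0], "spin": 0},
  {"offset": [0, 0, 0], "spin": 0},
  {"offset": [0, 0, 0], "spin": 0},
], grip=0.47, squeeze=30)

```text
time_s: 4.03
eef_pos: [691.7, -145.4, 113.3]
ee_rot: [0.0, -0.12, 0.993, 0.0]
force: [-1.1, 5.0, 3.1]
grip_width: 0.474
grip_force: 2.0
```

>>> send_rows([
  {"offset": [0, 0, 0], "spin": 0},
  {"offset": [0, 0, 0], "spin": 0},
  {"offset": [0, 0, 0], "spin": 0},
  {"offset": [0, 0, 0], "spin": 0},
], grip=0.2, squeeze=30)

```text
time_s: 4.37
eef_pos: [691.9, -145.7, 113.3]
ee_rot: [0.001, -0.12, 0.993, -0.0]
force: [0.1, 0.6, 6.1]
grip_width: 0.321
grip_force: 32.0
```

>>> send_rows([
  {"offset": [0, 0, 0], "spin": 0},
  {"offset": [0, 0, 0], "spin": 0},
  {"offset": [0, 0, 0], "spin": 0},
  {"offset": [0, 0, 0], "spin": 0},
  {"offset": [0, 0, 0], "spin": 0},
  {"offset": [0, 0, 0], "spin": 0},
  {"offset": [0, 0, 0], "spin": 0},
  {"offset": [0, 0, 0], "spin": 0},
])

```text
time_s: 5.03
eef_pos: [691.9, -145.8, 113.4]
ee_rot: [0.001, -0.12, 0.993, -0.0]
force: [0.4, 1.0, 5.2]
grip_width: 0.313
grip_force: 32.0
```

>>> send_rows([
  {"offset": [0, 0, 0], "spin": 0},
  {"offset": [0, 0, 0], "spin": 0},
  {"offset": [0, 0, 0], "spin": 0},
  {"offset": [0, 0, 0], "spin": 0},
  {"offset": [0, 0, 0], "spin": 0},
  {"offset": [0, 0, 6], "spin": 0},
  {"offset": [0, 0, 6], "spin": 0},
  {"offset": [0, 0, 6], "spin": 0},
], grip=1)

```text
time_s: 5.7
eef_pos: [693.1, -146.3, 178.0]
ee_rot: [0.004, -0.12, 0.993, -0.002]
force: [-0.1, 0.2, 0.8]
grip_width: 1.002
grip_force: 0.0
```

>>> send_rows([
  {"offset": [-2.61, 10.68, 0], "spin": 0},
  {"offset": [-2.61, 10.68, 0], "spin": 0},
  {"offset": [-2.61, 10.68, 0], "spin": 0},
  {"offset": [-2.61, 10.68, 0], "spin": 0},
  {"offset": [-2.61, 10.68, 0], "spin": 0},
  {"offset": [-2.61, 10.68, 0], "spin": 0},
])

```text
time_s: 6.2
eef_pos: [665.5, -39.5, 172.0]
ee_rot: [-0.0, -0.12, 0.993, -0.0]
force: [0.3, -0.3, -0.6]
grip_width: 1.0
grip_force: 0.0
```

Run:
```python
from h import *
np.set_printoptions(precision=1,suppress=True)
for cam in("scene","top"):
    im,d=ctrl.capture(cam);im=im[...,::-1];C=cloud(cam,d)
    cv2.imwrite(f"pics/{cam}2.png",im)
    x,y,z=C[...,0],C[...,1],C[...,2]
    m=(d>0)&(x>640)&(x<720)&(y>-180)&(y<10)&(z>137)&(z<152)
    n,l,st,ce=cv2.connectedComponentsWithStats(m.astype(np.uint8),connectivity=8)
    for i in range(1,n):
        if st[i,4]>=10:print(cam,st[i,4],ce[i],C[l==i].mean(0),im[l==i].mean(0))
print(ctrl.sense()["eef_pos"])
```

```text
scene 41 [224.5 224.6] [ 693.6 -154.7  143.8] [78.8 74.  72.6]
scene 37 [232.4 224.2] [ 688.5 -135.9  144.4] [ 33.5  36.7 167.6]
scene 28 [269.  224.2] [668.7 -47.9 144.8] [63.4 59.2 58.4]
scene 36 [280.6 224. ] [661.8 -20.1 144.7] [ 39.9  99.9 118.2]
top 49 [343.6 175.3] [ 692.1 -152.7  144.3] [65.4 61.6 59.4]
top 53 [335.2 177.3] [ 687.6 -134.3  144. ] [ 42.8  46.6 144.9]
[665.5 -40.1 171.9]
```

>>> send_rows([
  {"offset": [0, 0.12, -3], "spin": 0},
  {"offset": [0, 0.12, -5.8], "spin": 0},
  {"offset": [0, 0.12, -5.8], "spin": 0},
  {"offset": [0, 0.12, -5.8], "spin": 0},
  {"offset": [0, 0.12, -5.8], "spin": 0},
])

```text
time_s: 6.72
eef_pos: [666.2, -38.5, 116.1]
ee_rot: [0.001, -0.119, 0.993, -0.0]
force: [0.8, 0.8, 0.2]
grip_width: 1.002
grip_force: 0.0
```

>>> send_rows([
  {"offset": [0, 0, 0], "spin": 0},
  {"offset": [0, 0, 0], "spin": 0},
  {"offset": [0, 0, 0], "spin": 0},
  {"offset": [0, 0, 0], "spin": 0},
], grip=0.47, squeeze=30)

```text
time_s: 7.05
eef_pos: [665.6, -37.4, 115.2]
ee_rot: [0.001, -0.12, 0.993, 0.0]
force: [-1.0, 4.1, 3.1]
grip_width: 0.475
grip_force: 2.0
```

>>> send_rows([
  {"offset": [0, 0, 0], "spin": 0},
  {"offset": [0, 0, 0], "spin": 0},
  {"offset": [0, 0, 0], "spin": 0},
  {"offset": [0, 0, 0], "spin": 0},
  {"offset": [0, 0, 0], "spin": 0},
  {"offset": [0, 0, 0], "spin": 0},
  {"offset": [0, 0, 0], "spin": 0},
  {"offset": [0, 0, 0], "spin": 0},
], grip=0.2)

```text
time_s: 7.72
eef_pos: [666.0, -38.8, 115.6]
ee_rot: [0.001, -0.119, 0.993, -0.001]
force: [0.8, -4.8, 5.5]
grip_width: 0.317
grip_force: 32.1
```

>>> send_rows([
  {"offset": [0, 0, 0], "spin": 0},
  {"offset": [0, 0, 0], "spin": 0},
  {"offset": [0, 0, 0], "spin": 0},
  {"offset": [0, 0, 0], "spin": 0},
  {"offset": [0, 0, 0], "spin": 0},
])

```text
time_s: 8.13
eef_pos: [666.1, -38.8, 115.6]
ee_rot: [0.001, -0.12, 0.993, -0.001]
force: [0.9, -5.0, 5.6]
grip_width: 0.317
grip_force: 32.1
```

>>> send_rows([
  {"offset": [0, 0, 0], "spin": 0},
  {"offset": [0, 0, 0], "spin": 0},
  {"offset": [0, 0, 0], "spin": 0},
  {"offset": [0, 0, 0], "spin": 0},
  {"offset": [0, 0, 0], "spin": 0},
  {"offset": [0, 0, 6], "spin": 0},
  {"offset": [0, 0, 6], "spin": 0},
  {"offset": [0, 0, 6], "spin": 0},
], grip=1)

```text
time_s: 8.8
eef_pos: [667.1, -38.0, 179.5]
ee_rot: [0.004, -0.12, 0.993, -0.001]
force: [0.3, -0.9, 1.0]
grip_width: 0.998
grip_force: 0.0
```

>>> send_rows([
  {"offset": [-6.9, -7.8, 0], "spin": 0},
  {"offset": [-6.9, -7.8, 0], "spin": 0},
  {"offset": [-6.9, -7.8, 0], "spin": 0},
  {"offset": [-6.9, -7.8, 0], "spin": 0},
  {"offset": [-6.9, -7.8, 0], "spin": 0},
  {"offset": [-6.9, -7.8, 0], "spin": 0},
])

```text
time_s: 9.3
eef_pos: [596.7, -115.2, 174.1]
ee_rot: [-0.0, -0.12, 0.993, 0.0]
force: [-0.4, -0.2, -0.4]
grip_width: 1.005
grip_force: 0.0
```

Run:
```python
from h import *
np.set_printoptions(precision=1,suppress=True)
for cam in("scene","top"):
    im,d=ctrl.capture(cam);im=im[...,::-1];C=cloud(cam,d)
    cv2.imwrite(f"pics/{cam}3.png",cv2.resize(im[160:280,170:330],(800,600),interpolation=cv2.INTER_CUBIC) if cam=="scene" else im)
    x,y,z=C[...,0],C[...,1],C[...,2]
    m=(d>0)&(x>570)&(x<720)&(y>-180)&(y<10)&(z>137)&(z<152)
    n,l,st,ce=cv2.connectedComponentsWithStats(m.astype(np.uint8),connectivity=8)
    for i in range(1,n):
        if st[i,4]>=10:print(cam,st[i,4],ce[i],C[l==i].mean(0),im[l==i].mean(0))
print(ctrl.sense()["eef_pos"],ctrl.sense()["joints"])
```

```text
scene 37 [249.5 199. ] [ 597.2 -117.   140.3] [51.8 50.6 52.3]
scene 40 [224.5 224.5] [ 694.3 -154.3  145.4] [79.8 75.  73.5]
scene 40 [232.4 224.5] [ 689.2 -135.6  144.2] [ 34.   36.8 163.1]
scene 29 [269.  224.3] [669.  -47.7 144.6] [71.8 67.2 65.3]
scene 39 [276.5 224.4] [665.1 -29.7 144.7] [ 36.1 144.7 174.7]
top 48 [295.5 186.4] [665.8 -46.1 143.9] [57.8 57.8 51.1]
top 47 [287.3 188.1] [661.7 -28.  144.2] [ 71.9 146.8 157.3]
[ 596.9 -114.9  174. ] [-0.4  0.5  1.3  0.   1.3 -2.2]
```

View pics/scene3.png

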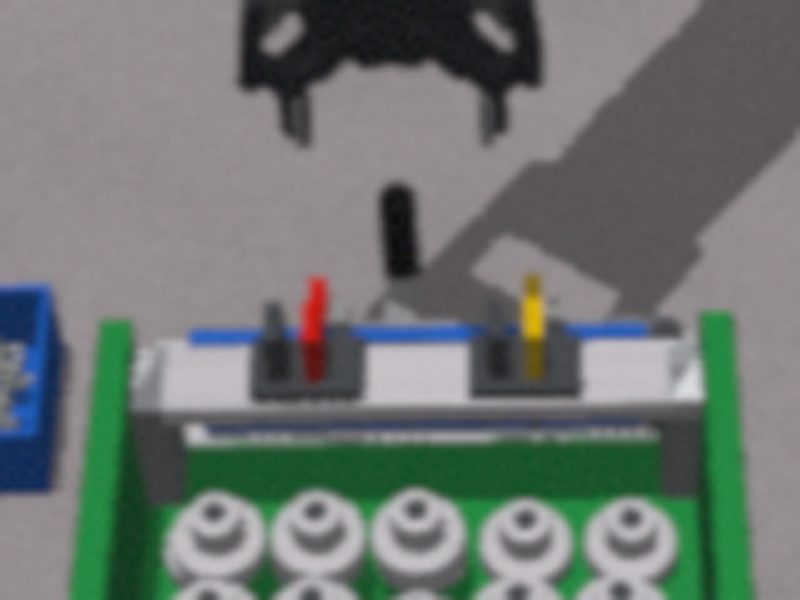

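Both tabs now stand about 19 mm from their lugs, so both catches are home: red at (315,325), yellow at (533,310). The open fingers straddle the black post at (398,230). I'll descend and grip it.

>>> send_rows([
  {"offset": [0, -0.18, -3], "spin": 0},
  {"offset": [0, -0.18, -6], "spin": 0},
  {"offset": [0, -0.18, -7.7], "spin": 0},
  {"offset": [0, -0.18, -7.7], "spin": 0},
  {"offset": [0, -0.18, -7.7], "spin": 0},
  {"offset": [0, -0.18, -7.7], "spin": 0},
])

```text
time_s: 9.9
eef_pos: [597.4, -117.4, 98.8]
ee_rot: [0.001, -0.12, 0.993, -0.001]
force: [0.6, 0.1, 0.1]
grip_width: 1.003
grip_force: 0.0
```

>>> send_rows([
  {"offset": [0, 0, 0], "spin": 0},
  {"offset": [0, 0, 0], "spin": 0},
  {"offset": [0, 0, 0], "spin": 0},
  {"offset": [0, 0, 0], "spin": 0},
  {"offset": [0, 0, 0], "spin": 0},
  {"offset": [0, 0, 0], "spin": 0},
  {"offset": [0, 0, 0], "spin": 0},
  {"offset": [0, 0, 0], "spin": 0},
], grip=0.1, squeeze=50)

```text
time_s: 10.57
eef_pos: [596.6, -117.6, 97.7]
ee_rot: [0.0, -0.12, 0.993, -0.0]
force: [-1.0, 0.4, 2.7]
grip_width: 0.223
grip_force: 48.7
```

>>> send_rows([
  {"offset": [-1.04, 0.21, 0], "spin": -0.075},
  {"offset": [-2.06, 0.49, 0], "spin": -0.15},
  {"offset": [-3.06, 0.86, 0], "spin": -0.225},
  {"offset": [-4.02, 1.29, 0], "spin": -0.3},
  {"offset": [-4.02, 1.29, 0], "spin": -0.3},
])

```text
time_s: 10.98
eef_pos: [555.4, -104.4, 97.8]
ee_rot: [0.0, 0.031, 1.0, -0.0]
force: [0.2, -1.0, -0.1]
grip_width: 0.219
grip_force: 49.0
```

>>> send_rows([
  {"offset": [-0.94, 0.51, 0], "spin": -0.075},
  {"offset": [-1.82, 1.08, 0], "spin": -0.15},
  {"offset": [-2.66, 1.72, 0], "spin": -0.225},
  {"offset": [-3.45, 2.42, 0], "spin": -0.3},
  {"offset": [-4.19, 3.18, 0], "spin": -0.375},
  {"offset": [-4.87, 3.98, 0], "spin": -0.45},
  {"offset": [-5.48, 4.85, 0], "spin": -0.525},
  {"offset": [-6.04, 5.75, 0], "spin": -0.6},
])

```text
time_s: 11.65
eef_pos: [495.8, -47.7, 97.7]
ee_rot: [0.0, 0.324, 0.946, -0.001]
force: [-1.5, -3.3, 3.8]
grip_width: 0.22
grip_force: 50.0
```

>>> send_rows([
  {"offset": [-0.48, 0.94, 0], "spin": -0.075},
  {"offset": [-0.9, 1.91, 0], "spin": -0.15},
  {"offset": [-1.22, 2.92, 0], "spin": -0.225},
  {"offset": [-1.49, 3.94, 0], "spin": -0.3},
  {"offset": [-1.66, 4.99, 0], "spin": -0.375},
  {"offset": [-1.78, 6.04, 0], "spin": -0.45},
  {"offset": [-1.79, 7.1, 0], "spin": -0.525},
  {"offset": [-1.75, 8.16, 0], "spin": -0.6},
])

```text
time_s: 12.32
eef_pos: [478.0, 34.4, 97.7]
ee_rot: [-0.0, 0.59, 0.808, -0.001]
force: [-4.2, -3.8, 5.2]
grip_width: 0.22
grip_force: 50.2
```

>>> send_rows([
  {"offset": [0.04, 0.4, 0], "spin": -0.03},
  {"offset": [0.04, 0.5, 0], "spin": -0.04},
  {"offset": [0.04, 0.5, 0], "spin": -0.04},
  {"offset": [0.04, 0.5, 0], "spin": -0.04},
  {"offset": [0.04, 0.5, 0], "spin": -0.04},
  {"offset": [0.04, 0.5, 0], "spin": -0.04},
  {"offset": [0.04, 0.5, 0], "spin": -0.04},
  {"offset": [0.04, 0.5, 0], "spin": -0.04},
])

```text
time_s: 12.98
eef_pos: [478.6, 39.3, 97.7]
ee_rot: [-0.001, 0.604, 0.797, -0.001]
force: [-6.3, -1.2, 7.6]
grip_width: 0.224
grip_force: 50.5
```

Run:
```python
from h import *
np.set_printoptions(precision=3,suppress=True)
h=np.array([619.4,22.7]);p0=np.array([596.85,-116.7])-h
s=ctrl.sense();p=s["eef_pos"][:2]-h
print("theta",-(np.arctan2(p[1],p[0])-np.arctan2(p0[1],p0[0]))%(2*np.pi),np.linalg.norm(p),s["force"],s["dq"],s["joints"],s["grip_width"],s["grip_force"])
for cam in("scene","top"):
    im,d=ctrl.capture(cam);im=im[...,::-1];cv2.imwrite(f"pics/{cam}4.png",im)
    C=cloud(cam,d);b=(d>0)&(C[...,2]>85)&(C[...,2]<100)&(C[...,0]<640)&(C[...,0]>350)&(abs(C[...,1])<80)&(im[...,0]>1.5*im[...,2].astype(float))
    P=C[b]
    if len(P)>10:
        v=cv2.fitLine(P[:,:2].astype(np.float32),cv2.DIST_HUBER,0,.01,.01).ravel();print(cam,len(P),v)
    for q in("bolt_bin","driver","spare_hub"):
        r=ctrl.place_of(cam,q)
        if r: print(cam,q,r[0]["conf"],at_z(cam,r[0]["uv"],0))
```

```text
theta 1.527633472160602 141.80060087256172 [-6.347 -1.21   7.648] [-0.001  0.002  0.002 -0.001 -0.001 -0.   ] [-0.162  0.374  1.797 -0.001  0.972 -0.436] 0.22359224151175322 50.47771453857422
scene 188 [  0.963   0.271 514.773  -8.884]
scene bolt_bin 0.94 [ 700.422 -359.043    0.   ]
scene driver 0.7 [677.245 181.365   0.   ]
scene spare_hub 0.73 [456.592 107.939   0.   ]
top 230 [  0.962   0.275 499.048 -10.045]
top bolt_bin 0.86 [ 701.227 -354.993    0.   ]
top driver 0.82 [688.462 181.572   0.   ]
top spare_hub 0.43 [461.873 116.339   0.   ]
```

View pics/scene4.png

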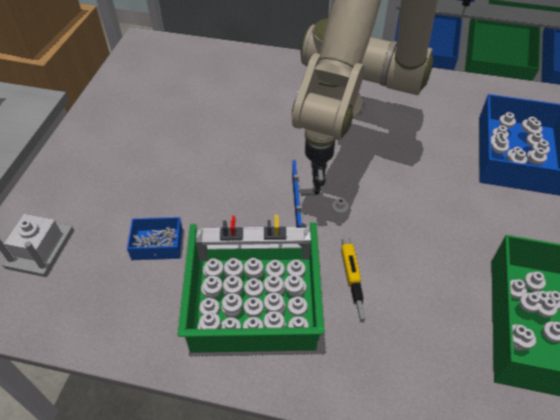

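The gate stands wide open at about 1.53 rad (blue line at (297,195)). The gripper holds the post at (318,175), and the bin, driver and hub have not moved. I'll hold a little longer and then hand in.

>>> send_rows([
  {"offset": [0, 0, 0], "spin": 0},
  {"offset": [0, 0, 0], "spin": 0},
  {"offset": [0, 0, 0], "spin": 0},
  {"offset": [0, 0, 0], "spin": 0},
  {"offset": [0, 0, 0], "spin": 0},
  {"offset": [0, 0, 0], "spin": 0},
])

```text
time_s: 13.88
eef_pos: [478.6, 39.3, 97.7]
ee_rot: [-0.0, 0.604, 0.797, -0.001]
force: [-6.3, -2.0, 9.2]
grip_width: 0.221
grip_force: 50.5
```

```bash
python3 -c "
from rig import ctrl
s=ctrl.sense();print(s['eef_pos'],s['force'],s['grip_width']);print(ctrl.finish_job())"
```

```text
[478.58882959  39.2985113   97.68221795] [-6.30478109 -2.04348684  9.18534584] 0.22128256599368012
the job is handed in; nothing more can be done
None
```

I squeezed the red catch home first and then the yellow one, then swung the gate open to about 1.53 rad; the job is handed in with the gripper still holding the handle, and the bin, screwdriver and loose hub were not touched.

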